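Dispense one pack into the hand-over drawer

TASK

Pull open the top drawer of the small grey cabinet, find the longest slim carton among the stock in the blue bin, take out only that one and lay it down flat in the drawer without letting it fall. Then push the drawer fully shut and, once it is shut, press the white call button on the counter all the way down and let it go. Leave the other stock in the bin and do not disturb the beaker, the bottle or the stapler on the counter.

Things in the scene. Friction and masses are not known exactly. Their poses are not given: they have to be found in the camera images.
- bin: Open blue plastic stock bin, fixed to the counter: outside 245 (its x) x 290 (its y) x 65 mm high, walls and floor 5 mm thick. Origin: centre of its underside. It holds eight packs and jars, all white: six on its floor in two ragged rows of three (rows run along its y), in any order, each turned a little, and two small cartons lying on top of others (never on the wanted one).
- pack: The wanted pack: long slim white carton with a narrow grey band round one end, 90 (its x, long axis) x 30 (y) x 28 mm (z), about 50 g, lying flat in the bin, long axis within 0.35 rad of the bin's x axis. About 25 mm or more is free beside each long side at its middle. Origin: centre of its underside.
- pack_center (a point): The middle of the wanted pack (14 mm above its underside as it lies).
- short_carton: Other stock: white carton of the same section but shorter, 58 (x) x 30 (y) x 28 mm (z), grey band at one end. Origin: centre of its underside.
- flat_carton: Other stock: wide flat white carton 85 (x) x 52 (y) x 22 mm (z), grey band at one end. Origin: centre of its underside.
- cube_carton: Other stock: blocky white carton 50 x 50 x 45 mm high, grey band at one end. Origin: centre of its underside.
- upper_carton: Other stock: small white carton 55 (x) x 26 (y) x 22 mm (z), grey band at one end, lying on top of the flat carton. Origin: centre of its underside.
- mini_carton: Other stock: very small white carton 40 (x) x 24 (y) x 18 mm (z), grey band at one end, lying on top of the short carton. Origin: centre of its underside.
- wide_jar: Other stock: white plastic screw-cap jar, diameter 44, height 50 mm, standing. Origin: centre of its underside.
- slim_jar: Other stock: white plastic screw-cap jar, diameter 34, height 56 mm, standing. Origin: centre of its underside.
- cab: Grey two-drawer cabinet, fixed to the counter: 240 (its x, depth) x 210 (its y, width) x 150 mm high; white drawer fronts face its -x (towards the robot). Origin: centre of its underside. The top panel begins 15 mm behind the drawer fronts' outer face, which is 120 mm before the origin when shut.
- cab_drawer0 (a joint): How far the top drawer is pulled out along the cabinet's -x, in m: 0 shut, 0.165 fully out. Starts 0 to 0.03. Sliding takes about 1 N; it stays where it is left.
- cab_drawer0_handle (a point): Middle of the top drawer's handle: a horizontal steel bar 11 mm thick, 105 mm long along the cabinet's y, 35 mm in front of the drawer front, 112 mm above the counter, 38 mm below the cabinet's top. Two thin legs at 45 mm either side of the middle. x axis: into the cabinet. It moves with the drawer.
- drawer_floor (a point): Centre of the top drawer's inner floor, 85 mm above the counter; it moves with the drawer. Axes as the cabinet's: x points into the cabinet. The inside measures 195 (x) x 168 (y) mm, walls 6 mm thick and 43 mm high above the floor (front panel 54 mm). The handle's middle is at x = -153.5 mm, z = +27 mm from this point.
- call_top (a point): Top centre of the white round call button, diameter 36 mm, in a grey round housing 52 mm across, fixed to the counter; the top is 22 mm above the counter.
- call (a joint): How far the button is pressed down, in m: 0 up, 0.006 fully down. A spring brings it back; it takes 1.5 N to start and 5 N to reach the bottom.
- beaker: Bystander: clear plastic beaker, diameter 68, height 75 mm, loose. Origin: centre of its underside.
- sanitiser: Bystander: white plastic bottle, diameter 60, height 120 mm, loose. Origin: centre of its underside.
- stapler: Bystander: dark stapler 130 (x) x 34 x 46 mm high, loose. Origin: centre of its underside.
There are look-alikes about, which are no part of the job. Of the things shaped like the part that bears call_top, the grey one is meant. Leave any pink or turquoise look-alike of the pack alone.

How it is judged:
On the way, in this order (a step that is already met when the one before it is completed fails the run):
1. the top drawer is pulled open by at least 80 mm (value of joint cab_drawer0 above 0.08 m), for 0.1 s.
2. the wanted pack is lifted out of the bin in the fingers (height (world z) of pack above 0.075 m and contact force between the fingers and pack above 0.5 N), for 0.1 s.
3. the pack lies flat in the open top drawer, released (x of pack_center in the frame of drawer_floor between -0.095 and 0.095 m and y of pack_center in the frame of drawer_floor between -0.082 and 0.082 m and z of pack_center in the frame of drawer_floor between 0.005 and 0.025 m and angle between pack's own x axis and vertical between 1.42 and 1.72 rad and contact force between the fingers and pack below 0.1 N and value of joint cab_drawer0 above 0.04 m), for 0.1 s.
4. the drawer is shut (within 6 mm) with the pack in it (x of pack_center in the frame of drawer_floor between -0.095 and 0.095 m and y of pack_center in the frame of drawer_floor between -0.082 and 0.082 m and z of pack_center in the frame of drawer_floor between 0.005 and 0.025 m and angle between pack's own x axis and vertical between 1.42 and 1.72 rad and value of joint cab_drawer0 below 0.006 m), for 0.1 s.
5. the call button is pressed down at least 4 mm while the drawer is shut (value of joint call above 0.004 m and value of joint cab_drawer0 below 0.006 m), for 0.05 s.
At the end, for the whole second after the job is handed in: The top drawer is shut (within 6 mm) with the pack lying flat (within about 8 degrees) and at rest on its floor, the call button is up again, and the seven other stock items are in the bin (all of step 4 and contact force between the fingers and pack below 0.1 N and linear speed of pack below 0.02 m/s and value of joint call below 0.002 m and horizontal distance between each of short_carton, flat_carton, cube_carton, wide_jar, slim_jar, upper_carton, mini_carton and bin below 0.19 m and height (world z) of each of short_carton, flat_carton, cube_carton, wide_jar, slim_jar, upper_carton, mini_carton below 0.06 m); the robot touches nothing.
It fails at once if another stock item is lifted out of the bin (its underside over 90 mm above the counter) (height (world z) of any of short_carton, flat_carton, cube_carton, wide_jar, slim_jar, upper_carton, mini_carton above 0.09 m).
It fails at once if the pack is dropped or thrown (over 0.7 m/s with nothing touching it: a fall of some 25 mm) (linear speed of pack above 0.7 m/s and contact force between pack and anything else below 0.05 N).
It fails at once if the beaker, bottle or stapler is moved by over 30 mm (distance of any of beaker, sanitiser, stapler from where it was at the start of the episode above 0.03 m).
It also fails if it takes over 69 s, if anything falls off the work surface, if the arm or the gripper's body presses on something with over 40 N, if the wrist force passes 120 N, or if a joint passes its speed limit or range.

ROBOT

A 6-joint arm with a two-finger parallel gripper is mounted at the origin on the work surface. World frame = base frame: x ahead of the robot, y to its left, z up, the work surface at z = 0. Lengths are in m, angles in rad, forces in N, time in s.
With the tool pointing down it reaches from about 0.4 to 0.925 m from the base axis. Payload 12.5 kg.
Tool frame: the origin (TCP) lies at the very end of the fingers, on their centre line; the grasp point (between the pads) lies 19 mm behind it (manip.hold_point_z is the distance from the TCP to the grasp point, in m); z points along the fingers, y is the line along which they close (so a half turn about z gives the same grasp; the last joint's range is limited). The gripper opens to 95 mm and grips with 3 to 60 N. Pads are 20 mm wide; open, the fingers measure 119 mm over their backs; the gripper's body (75 mm by 180 mm) begins 59 mm behind the grasp point.
Start: joints at [0.997, 0.491, 1.559, -0, 1.092, -0.106], TCP at [0.282, 0.558, 0.215] pointing down, gripper open.
Joint ranges: [-3.1, 3.1], [-0.84, 2.19], [0.05, 2.79], [-1.13, 4.28], [0.06, 2.93], [-2.69, 2.69]. Speed limits (rad/s): [2.22, 2.22, 2.79, 3.14, 3.14, 3.14].

INTERFACE

Orientations are given as a unit quaternion [x, y, z, w].
In Python, from station import manip, capture, job gives the robot as it stands. The module is installed in compiled form; this text tells all that it offers.
- The arm moves only by the shell command python3 -m jog 'ROWS'. ROWS is JSON, a list of rows, each a list of 7 numbers: the turn, a rotation vector about the tool's x, y, z in degrees, then the shift along the tool's x, y, z in mm, then the finger opening in mm, from 0 to 95.1. In form: [[wx, wy, wz, x, y, z, jaw], ...]. A call has 1 to 10 rows; each row shifts and turns the commanded pose from where the row before left it, along the tool's axes as they then stand; what a row does not reach is not made up. A row lasts 1/10 s, in which the tool goes at most 50 mm and 8.59 degrees, less where a joint would pass 70% of its speed; a pose out of reach is approached as far as the arm can. A call is refused whole if a number of a shift passes 50 or a number of a turn 8.59, either way. A call with a gripper value outside its range is refused whole. The fingers move at their own pace and stop on an object; the grip force is fixed at half the most. Time passes only in rows, so rows that do not move let the fingers close. It gives the time, the measured TCP pose, the force, the opening and the grip force at its end, in the units of the state.
- manip.observe(): the state, without advancing time (a new reading comes with each control period).
- capture(name): name is "scene" or "top" or "wrist"; returns a dict with "img" (480x640x3 uint8, red, green, blue), "fovy" (degrees; the focal length in pixels is half the picture's height over the tangent of half this angle, whatever the lens; pixels are square), "cx", "cy" (the principal point, pixels), "R" (3x3) and "t" (3): a world point X has camera coordinates R X + t. Camera axes: x right, y down, z forward; pixel columns grow to the right and rows downward; lengths in m; the calibration is good to about 2 mm. A picture is of the moment at which its call begins. There is no depth.
- job.hand_in(): hands the job in; it is judged then, once.
The state is a dict: "time_s": time; "joint_positions": joint angles; "joint_vel": joint speeds; "joint_efforts": joint torques, N m; "tool_pos": TCP position; "tcp_rot": TCP orientation; "wrist_force": force on the tool from outside, world axes, zero at the start; "torque": the same for the moment, N m; "finger_gap": finger opening in m; "gripper_force": force on a finger pad.
Only numpy, scipy, OpenCV 4.12 (cv2) and the standard library are available. Lean on these libraries where they do the work, as an engineer would, in place of code of your own. Each camera call takes 0.05 s, during which the arm holds its last target. There are 200 camera calls.

## Working session

There is one attempt and no reset: what is moved stays moved. The work goes in short steps, Python scripts to look and compute and a shell command to move; the robot and the scene stay as the last step left them, time stands still between calls to the robot, and variables do not carry over. Pictures are saved under pics/ and viewed, at most 10 in all, crops included, and the job is handed in when it is done.

```bash
mkdir -p pics; cat > h.py <<'E'
import numpy as np,cv2
from station import manip,capture,job
from scipy.spatial.transform import Rotation as Ro
def f(c): return 240/np.tan(np.radians(c['fovy'])/2)
def px(c,u,v,z):
    d=np.array([(u-c['cx'])/f(c),(v-c['cy'])/f(c),1]);R=np.array(c['R']);t=np.array(c['t'])
    o=-R.T@t;w=R.T@d;return (o+w*(z-o[2])/w[2]).round(4)
def proj(c,X):
    p=np.array(c['R'])@np.array(X)+np.array(c['t']);return (p[:2]/p[2]*f(c)+[c['cx'],c['cy']]).round(1)
def save(c,n): cv2.imwrite('pics/'+n,c['img'][:,:,::-1])
def st():
    s=manip.observe();print(s['time_s'],np.round(s['tool_pos'],4),'gap',s['finger_gap'],'F',np.round(s['wrist_force'],1))
    print(Ro.from_quat(s['tcp_rot']).as_matrix().round(3).tolist(),np.round(s['joint_positions'],2))
    return s
E
python3 - <<'E'
from h import *
st()
for n in('scene','top'):
    c=capture(n);save(c,n+'1.png');print(n,c['fovy'],c['cx'],c['cy'],np.round(c['R'],3).tolist(),np.round(c['t'],3))
    np.save(n+'.npy',c,allow_pickle=True)
E
```

```text
0.0 [0.2817 0.5576 0.2141] gap 0.09535031627732499 F [0.4 0.5 0.5]
[[-0.893, 0.451, -0.001], [0.451, 0.893, -0.001], [0.0, -0.001, -1.0]] [ 1.    0.49  1.56  0.    1.09 -0.11]
scene 48.88335023023166 314.1464657206975 240.37962703110267 [[-0.696, 0.718, -0.007], [0.619, 0.595, -0.512], [-0.363, -0.361, -0.859]] [ 0.332 -0.34   1.435]
top 48.88943944667591 310.39298122017954 240.136181066075 [[-0.014, -1.0, 0.024], [-0.984, 0.009, -0.177], [0.177, -0.026, -0.984]] [0.081 0.592 1.071]
```

View pics/scene1.png

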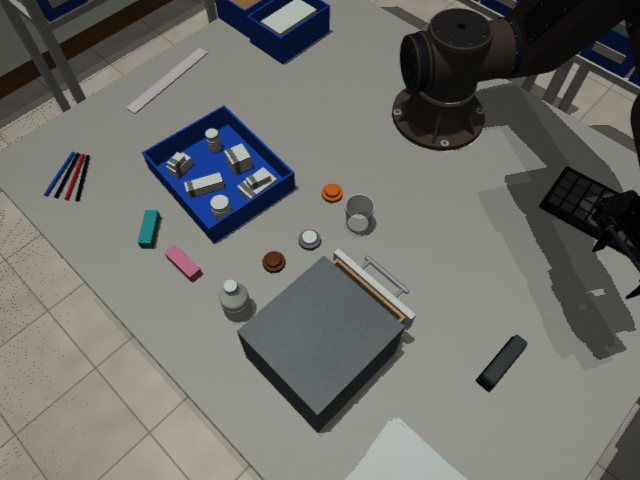

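View pics/top1.png

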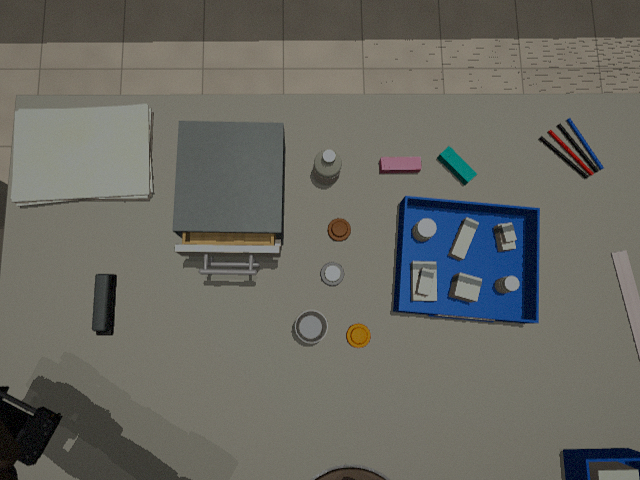

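Top view: drawer handle is near (229,268), the cabinet's top panel is at (177–284,122–235), the grey/white call button at (332,273) (brown at (339,229) and orange at (358,335) are look-alikes), and the bin at (395–540,198–322). Pack candidates: white (463,238), pink (400,164), turquoise (457,165), and the shorter white (506,235) carrying the mini. Only (463,238) is long, slim, white and in the bin. I'll confirm that in an enlarged crop.

```bash
python3 - <<'E'
from h import *
c=np.load('top.npy',allow_pickle=True).item();i=c['img'][:,:,::-1]
a=cv2.resize(i[190:330,390:545],None,fx=3,fy=3,interpolation=cv2.INTER_CUBIC)
b=cv2.resize(i[190:330,165:275+15],None,fx=2.6,fy=3,interpolation=cv2.INTER_CUBIC)
cv2.imwrite('pics/crop1.png',np.hstack([b,a]))
for n,u,v,z in [('cabTL',177,122,.15),('cabTR',284,122,.15),('cabBL',174,234,.15),('cabBR',281,234,.15),('call',332,272.5,.022),('pack',463,238,.033),('binTL',403,198,.065),('binTR',539,208,.065),('binBL',394,312,.065),('binBR',537,323,.065)]: print(n,px(c,u,v,z))
s=np.load('scene.npy',allow_pickle=True).item()
for n,u,v,z in [('hL',366,259,.1175),('hR',406,291,.1175),('call',310,238,.022)]: print(n,px(s,u,v,z), proj(c,px(s,u,v,z)))
E
```

```text
cabTL [0.8186 0.341  0.15  ]
cabTR [0.8179 0.1267 0.15  ]
cabBL [0.59   0.3397 0.15  ]
cabBR [0.5881 0.1336 0.15  ]
call [0.527  0.0276 0.022 ]
pack [ 0.5982 -0.2591  0.033 ]
binTL [ 0.6806 -0.125   0.065 ]
binTR [ 0.6564 -0.4174  0.065 ]
binBL [ 0.439  -0.0956  0.065 ]
binBR [ 0.4128 -0.391   0.065 ]
hL [0.5222 0.1916 0.1175] [252.2 270.2]
hR [0.5217 0.2956 0.1175] [199.2 271. ]
call [0.5254 0.0334 0.022 ] [329.3 273.3]
```

View pics/crop1.png

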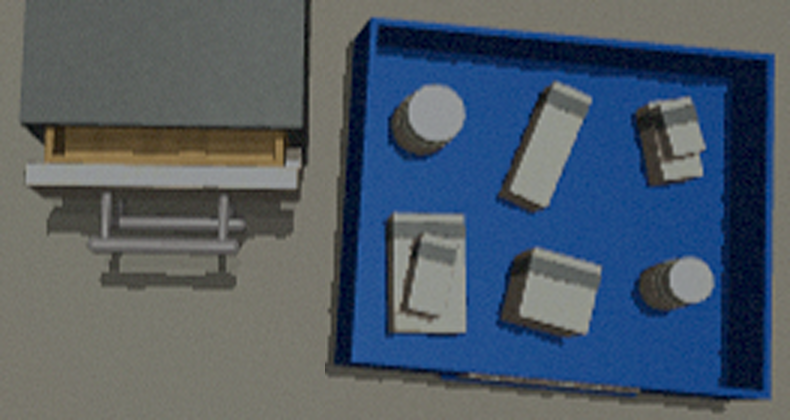

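Crop confirms: the wanted pack is the slim white carton at crop (548,147), with a grey band at its upper end. The top drawer's handle is the nearer, higher bar at crop (165,245), and the bar behind it is the lower drawer's. Positions agree with the sizes given: cabinet 229×208 mm for 225×210, bin sides about 244 and 294 mm. I'll go above the handle.

```bash
python3 -m jog '[[0,0,7.9,0,0,0,30],[0,0,7.9,0,0,0,30],[0,0,7.9,0,0,0,30],[0,0,7.9,0,0,0,30],[0,0,7.9,0,0,0,30],[0,0,7.9,0,0,0,30],[0,0,7.9,0,0,0,30],[0,0,7.9,0,0,0,30]]'; python3 -m jog '[[0,0,0,-31.4,24,0,30],[0,0,0,-31.4,24,0,30],[0,0,0,-31.4,24,0,30],[0,0,0,-31.4,24,0,30],[0,0,0,-31.4,24,0,30],[0,0,0,-31.4,24,0,30],[0,0,0,-31.4,24,0,30],[0,0,0,-31.4,24,0,30],[0,0,0,-31.4,24,0,30],[0,0,0,-31.4,24,0,30]]'; python3 - <<'E'
from h import *
c=capture('wrist');save(c,'w1.png');st();np.save('w1.npy',c,allow_pickle=True)
print(proj(c,[.522,.2436,.112]),proj(c,[.522,.2961,.112]),proj(c,[.522,.1911,.112]))
E
```

```text
time_s: 0.9
tool_pos: [0.2817, 0.5577, 0.2143]
tcp_rot: [0.709, 0.705, -0.0, 0.0]
wrist_force: [-0.4, 0.1, 0.5]
finger_gap: 0.0365
gripper_force: 0.0
time_s: 1.9
tool_pos: [0.5225, 0.2424, 0.2144]
tcp_rot: [0.707, 0.707, -0.0, -0.0]
wrist_force: [-0.1, 0.9, -0.6]
finger_gap: 0.03
gripper_force: 0.0
1.95 [0.5256 0.2387 0.2143] gap 0.029709076406582803 F [ 1.8 -4.1  0.2]
[[0.002, 1.0, 0.001], [1.0, -0.002, -0.001], [-0.001, 0.001, -1.0]] [ 0.31  0.42  1.68 -0.    1.04  0.32]
[317.4 241. ] [317.3 170.8] [317.4 305.2]
```

View pics/w1.png

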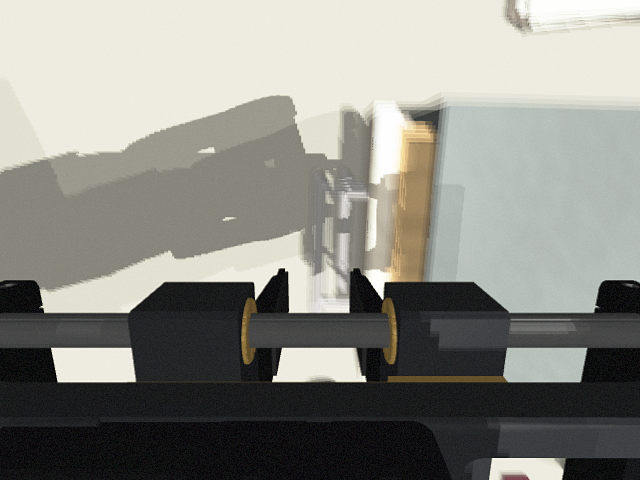

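The handle bar is where expected, blurred at column ~317 (317 predicted), between the fingers. I'll descend, grip and pull.

```bash
python3 -m jog '[[0,0,0,0,-1,30,30],[0,0,0,0,0,30,30],[0,0,0,0,0,30,30],[0,0,0,0,0,25,30],[0,0,0,0,0,6,30],[0,0,0,0,0,0,0],[0,0,0,0,0,0,0],[0,0,0,0,0,0,0]]'; python3 - <<'E'
from h import *
st();print(manip.observe()['gripper_force'])
E
```

```text
time_s: 2.75
tool_pos: [0.5211, 0.2441, 0.0949]
tcp_rot: [0.707, 0.707, 0.001, 0.0]
wrist_force: [-1.2, 0.2, -0.6]
finger_gap: 0.0119
gripper_force: 0.6
2.75 [0.5211 0.2441 0.0949] gap 0.011852525883313585 F [-1.2  0.2 -0.6]
[[-0.0, 1.0, 0.001], [1.0, 0.0, 0.001], [0.001, 0.001, -1.0]] [0.32 0.57 1.8  0.   0.77 0.32]
0.632137569630018
```

```bash
python3 -m jog '[[0,0,0,0,0,0,0],[0,0,0,0,-10,0,0],[0,0,0,0,-15,0,0],[0,0,0,0,-20,0,0],[0,0,0,0,-20,0,0],[0,0,0,0,-20,0,0],[0,0,0,0,-20,0,0],[0,0,0,0,-15,0,0],[0,0,0,0,-10,0,0],[0,0,0,0,-5,0,0]]'; python3 -m jog '[[0,0,0,0,0,0,0],[0,0,0,0,0,0,25],[0,0,0,0,0,0,25],[0,0,0,0,0,-20,25],[0,0,0,0,0,-40,25],[0,0,0,0,0,-40,25],[0,0,0,0,0,-40,25]]'; python3 - <<'E'
from h import *
st()
c=np.load('top.npy',allow_pickle=True).item()
# pack top-face corners from the enlarged crop
P=[(547,82),(591,100),(545,210),(503,193)]
W=[px(c,390+u/3,190+v/3,.033)[:2] for u,v in P]
print(W,np.mean(W,0)); print(cv2.minAreaRect(np.float32(W)))
E
```

```text
time_s: 3.75
tool_pos: [0.3869, 0.2472, 0.0949]
tcp_rot: [0.708, 0.707, 0.005, 0.0]
wrist_force: [2.1, 29.0, -2.1]
finger_gap: 0.0102
gripper_force: 30.0
time_s: 4.45
tool_pos: [0.3851, 0.2433, 0.2352]
tcp_rot: [0.707, 0.707, -0.0, -0.0]
wrist_force: [0.9, 0.5, -0.4]
finger_gap: 0.0247
gripper_force: 0.0
4.45 [0.3851 0.2433 0.2352] gap 0.024696534671496892 F [ 0.9  0.5 -0.4]
[[0.0, 1.0, -0.001], [1.0, -0.0, -0.0], [-0.0, -0.001, -1.0]] [ 0.42  0.23  1.93 -0.    0.99  0.42]
[array([ 0.6424, -0.5051]), array([ 0.6286, -0.5364]), array([ 0.5475, -0.4939]), array([ 0.5602, -0.4643])] [ 0.594675 -0.499925]
((0.5943999886512756, -0.5003499984741211), (0.034171827137470245, 0.09332342445850372), 63.60248947143555)
```

The bin part of that crop begins at column 325, so I'll recompute.

```bash
python3 - <<'E'
from h import *
c=np.load('top.npy',allow_pickle=True).item()
P=[(547,82),(591,100),(545,210),(503,193)]
W=np.array([px(c,390+(u-325)/3,190+v/3,.033)[:2] for u,v in P])
print(W,W.mean(0)); d=W[0]+W[1]-W[2]-W[3];print(np.linalg.norm(d)/2,np.degrees(np.arctan2(d[1],d[0])))
E
```

```text
[[ 0.6443 -0.2643]
 [ 0.6306 -0.2958]
 [ 0.5499 -0.2566]
 [ 0.5625 -0.2269]] [ 0.596825 -0.2609  ]
0.0898245651255825 -25.238468680606328
```

```bash
python3 -m jog '[[0,0,0,-36,15.1,0,52],[0,0,0,-36,15.1,0,52],[0,0,0,-36,15.1,0,52],[0,0,0,-36,15.1,0,52],[0,0,0,-36,15.1,0,52],[0,0,0,-36,15.1,0,52],[0,0,0,-36,15.1,0,52],[0,0,0,-36,15.1,0,52],[0,0,0,-36,15.1,0,52],[0,0,0,-36,15.1,0,52]]'; python3 -m jog '[[0,0,0,-36,15.2,0,52],[0,0,0,-36,15.2,0,52],[0,0,0,-36,15.2,0,52],[0,0,0,-36,15.2,0,52]]';  python3 -m jog '[[0,0,-8.15,0,0,0,52],[0,0,-8.15,0,0,0,52],[0,0,-8.15,0,0,0,52],[0,0,-8.15,0,0,0,52],[0,0,-8.15,0,0,0,52],[0,0,-8.15,0,0,0,52],[0,0,-8.15,0,0,0,52],[0,0,-8.15,0,0,0,52],[0,0,0,0,0,0,52],[0,0,0,0,0,0,52]]'; python3 - <<'E'
from h import *
c=capture('wrist');save(c,'w2.png');s=st();np.save('w2.npy',c,allow_pickle=True)
print(proj(c,[.597,-.261,.033]),proj(c,s['tool_pos']),proj(c,[.597+.0407,-.261-.019,.033]))
E
```

```text
time_s: 5.45
tool_pos: [0.5366, -0.1179, 0.2336]
tcp_rot: [0.707, 0.707, -0.0, -0.0]
wrist_force: [1.1, 1.2, 1.0]
finger_gap: 0.0522
gripper_force: 0.0
time_s: 5.85
tool_pos: [0.5974, -0.2618, 0.2335]
tcp_rot: [0.707, 0.707, -0.0, -0.0]
wrist_force: [1.2, 0.2, 0.4]
finger_gap: 0.0518
gripper_force: 0.0
time_s: 6.85
tool_pos: [0.5972, -0.2601, 0.2335]
tcp_rot: [0.217, 0.976, 0.0, -0.0]
wrist_force: [0.4, 0.3, -0.0]
finger_gap: 0.0519
gripper_force: 0.0
6.9 [ 0.5973 -0.2601  0.2335] gap 0.05191317500337243 F [-0.8  0.2  0.4]
[[-0.906, 0.423, -0.0], [0.423, 0.906, 0.0], [0.0, 0.0, -1.0]] [-0.51  0.51  1.47 -0.    1.16 -1.65]
[316.8 218.6] [316.9 291.3] [316.9 260.8]
```

View pics/w2.png

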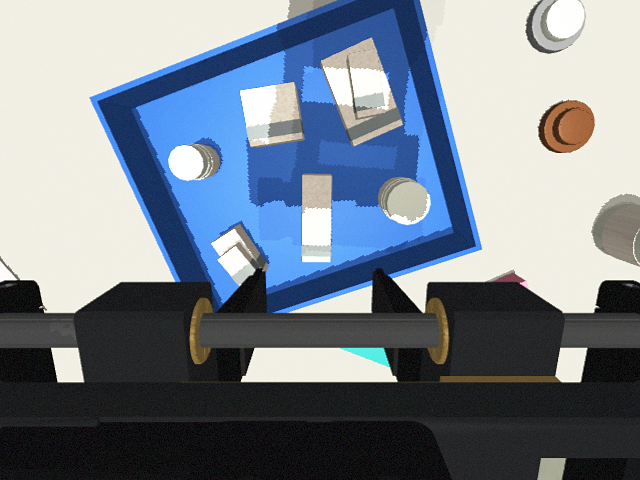

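The pack's top face spans columns 302–331 and rows 174–262, centre (316.5,218), against (316.8,218.6) predicted. It is aligned with the tool and both sides are free, so I'll descend and grip.

```bash
python3 -m jog '[[0,0,0,0,0,35,52],[0,0,0,0,0,35,52],[0,0,0,0,0,35,52],[0,0,0,0,0,35,52],[0,0,0,0,0,35,52],[0,0,0,0,0,25,52],[0,0,0,0,0,15,52],[0,0,0,0,0,8,52],[0,0,0,0,0,0,52]]'; python3 -m jog '[[0,0,0,0,0,0,0],[0,0,0,0,0,0,0],[0,0,0,0,0,0,0],[0,0,0,0,0,0,0],[0,0,0,0,0,0,0],[0,0,0,0,0,0,0]]'
```

```text
time_s: 7.8
tool_pos: [0.5975, -0.2601, 0.0103]
tcp_rot: [0.215, 0.977, 0.0, -0.0]
wrist_force: [0.2, 0.2, 0.2]
finger_gap: 0.0519
gripper_force: 0.0
time_s: 8.4
tool_pos: [0.5979, -0.2603, 0.0115]
tcp_rot: [0.215, 0.977, -0.0, 0.001]
wrist_force: [-0.6, 0.8, 6.0]
finger_gap: 0.0301
gripper_force: 30.0
```

```bash
python3 -m jog '[[0,0,0,0,0,-10,0],[0,0,0,0,0,-20,0],[0,0,0,0,0,-35,0],[0,0,0,0,0,-35,0],[0,0,0,0,0,-35,0],[0,0,0,0,0,-35,0],[0,0,0,0,0,-30,0],[0,0,0,0,0,-15,0]]'; python3 -m jog '[[0,0,-5,0,0,0,0],[0,0,-5,0,0,0,0],[0,0,-5,0,0,0,0],[0,0,-5,0,0,0,0],[0,0,-5,0,0,0,0],[0,0,0,0,0,0,0]]';python3 - <<'E'
from h import *
st()
c=capture('top');np.save('top2.npy',c,allow_pickle=True);i=c['img'][:,:,::-1]
cv2.imwrite('pics/crop2.png',cv2.resize(i[190:340,160:360],None,fx=4,fy=4,interpolation=cv2.INTER_CUBIC))
E
```

```text
time_s: 9.2
tool_pos: [0.598, -0.2603, 0.2294]
tcp_rot: [0.215, 0.977, -0.001, 0.002]
wrist_force: [-0.6, 0.8, -0.8]
finger_gap: 0.0295
gripper_force: 30.0
time_s: 9.8
tool_pos: [0.5974, -0.26, 0.2262]
tcp_rot: [-0.002, 1.0, -0.0, 0.0]
wrist_force: [-0.3, -1.0, -0.0]
finger_gap: 0.0299
gripper_force: 30.0
9.8 [ 0.5974 -0.26    0.2262] gap 0.02993414240932181 F [-0.3 -1.  -0. ]
[[-1.0, -0.005, 0.0], [-0.005, 1.0, -0.0], [-0.0, -0.0, -1.0]] [-0.51  0.52  1.47  0.    1.15 -2.09]
```

View pics/crop2.png

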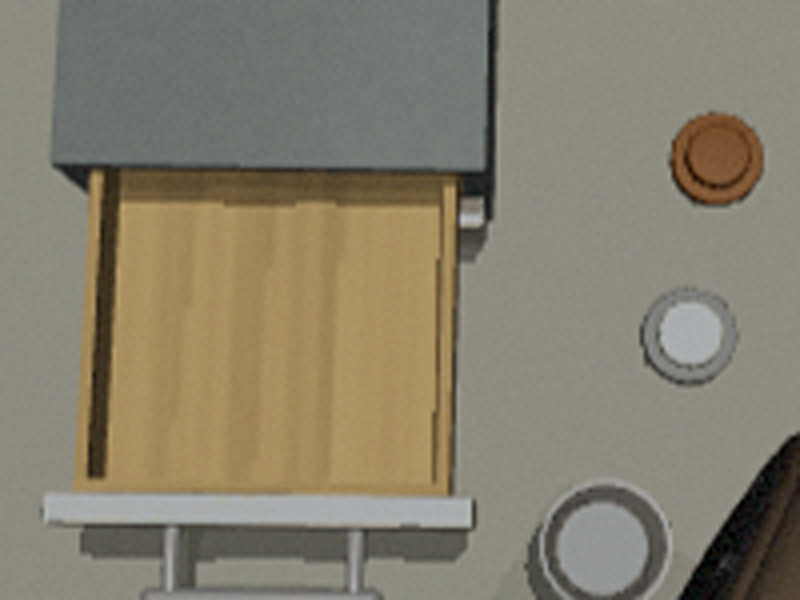

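The drawer is well open: inner walls at crop columns ~107 and ~445, front panel at rows 495–523, top panel edge at row ~168. The button top is at crop (690,335).

```bash
python3 - <<'E'
from h import *
c=np.load('top2.npy',allow_pickle=True).item()
for n,u,v,z in [('wallL',92,330,.128),('wallR',453,330,.128),('frontL',45,495,.139),('frontR',472,498,.139),('edge',276,168,.15),('call',690,335,.022),('hL',145,592,.1175),('hR',380,596,.1175)]: print(n,px(c,160+u/4,190+v/4,z))
E
```

```text
wallL [0.5178 0.325  0.128 ]
wallR [0.5159 0.1497 0.128 ]
frontL [0.438  0.3426 0.139 ]
frontR [0.434  0.1402 0.139 ]
edge [0.593  0.2341 0.15  ]
call [0.5243 0.0266 0.022 ]
hL [0.392  0.2983 0.1175]
hR [0.3886 0.1854 0.1175]
```

```bash
python3 -m jog '[[0,0,0,6,20.6,0,0],[0,0,0,6,35.6,0,0],[0,0,0,6,35.6,0,0],[0,0,0,6,35.6,0,0],[0,0,0,6,35.6,0,0],[0,0,0,6,35.6,0,0],[0,0,0,6,35.6,0,0],[0,0,0,6,35.6,0,0],[0,0,0,6,35.6,0,0],[0,0,0,6,35.6,0,0]]';python3 -m jog '[[0,0,0,6,35.6,0,0],[0,0,0,6,35.6,0,0],[0,0,0,6,35.6,0,0],[0,0,0,6,35.6,0,0],[0,0,0,0,15,0,0],[0,0,0,0,0,0,0],[0,0,0,0,0,0,0]]'; python3 -c "
from h import *
st();c=capture('wrist');save(c,'w3.png')"
```

```text
time_s: 10.85
tool_pos: [0.5359, 0.082, 0.226]
tcp_rot: [-0.0, 1.0, 0.0, 0.0]
wrist_force: [0.3, 0.5, -0.3]
finger_gap: 0.0294
gripper_force: 30.0
time_s: 11.55
tool_pos: [0.512, 0.2374, 0.2257]
tcp_rot: [-0.001, 1.0, -0.0, -0.0]
wrist_force: [0.4, -0.4, -0.7]
finger_gap: 0.03
gripper_force: 30.0
11.55 [0.512  0.2374 0.2257] gap 0.029984920061596785 F [ 0.4 -0.4 -0.7]
[[-1.0, -0.003, -0.0], [-0.003, 1.0, -0.0], [0.0, -0.0, -1.0]] [ 0.32  0.39  1.7  -0.    1.05 -1.26]
```

View pics/w3.png

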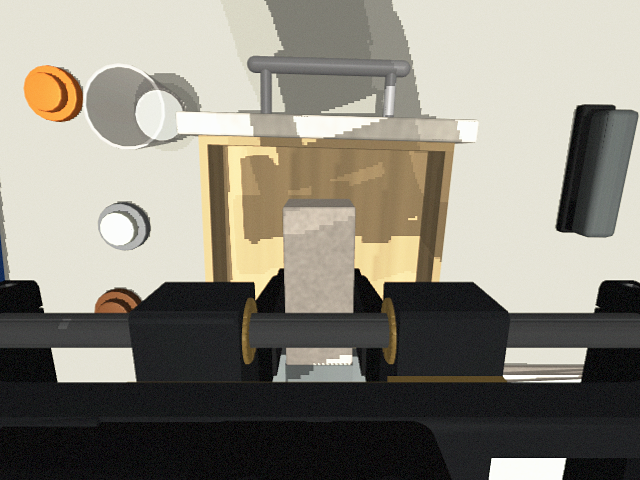

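The pack is held level at columns 284–355, centred between the drawer walls (205–450) and clear of the front panel (rows 115–140). I'll lower it.

```bash
python3 -m jog '[[0,0,0,0,0,20,0],[0,0,0,0,0,30,0],[0,0,0,0,0,30,0],[0,0,0,0,0,25,0],[0,0,0,0,0,15,0],[0,0,0,0,0,7,0],[0,0,0,0,0,3,0],[0,0,0,0,0,2,0],[0,0,0,0,0,0,0]]'
```

```text
time_s: 12.5
tool_pos: [0.5122, 0.2378, 0.0942]
tcp_rot: [-0.002, 1.0, 0.0, 0.0]
wrist_force: [0.1, -0.2, -0.4]
finger_gap: 0.0295
gripper_force: 30.0
```

```bash
python3 -m jog '[[0,0,0,0,0,1,0],[0,0,0,0,0,1,0],[0,0,0,0,0,0,0]]'
```

```text
time_s: 12.8
tool_pos: [0.5119, 0.2381, 0.0918]
tcp_rot: [-0.002, 1.0, 0.0, 0.0]
wrist_force: [0.2, -0.7, -1.0]
finger_gap: 0.0302
gripper_force: 30.0
```

```bash
python3 -m jog '[[0,0,0,0,0,0,34],[0,0,0,0,0,0,40],[0,0,0,0,0,0,50],[0,0,0,0,0,0,56],[0,0,0,0,0,0,56],[0,0,0,0,0,-15,56],[0,0,0,0,0,-30,56],[0,0,0,0,0,-40,56],[0,0,0,0,0,-40,56],[0,0,0,0,0,0,56]]'; python3 -c "
from h import *
st();c=capture('wrist');save(c,'w4.png')"
```

```text
time_s: 13.8
tool_pos: [0.5136, 0.2386, 0.2217]
tcp_rot: [-0.002, 1.0, 0.001, 0.004]
wrist_force: [0.2, 0.6, -0.2]
finger_gap: 0.056
gripper_force: 0.0
13.8 [0.5136 0.2386 0.2217] gap 0.05604151360606146 F [ 0.2  0.6 -0.2]
[[-1.0, -0.004, 0.008], [-0.004, 1.0, 0.003], [-0.008, 0.003, -1.0]] [ 0.32  0.4   1.7   0.    1.03 -1.26]
```

View pics/w4.png

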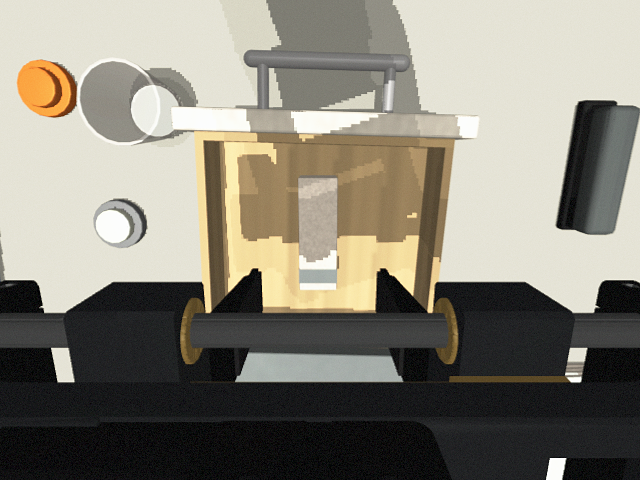

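The pack lies flat on the drawer floor at (299–337,177–290), released. Next I'll close the fingers, go in front of the handle, descend and push.

```bash
python3 -m jog '[[0,0,0,27,0,0,0],[0,0,0,27,0,0,0],[0,0,0,27,0,0,0],[0,0,0,27,0,0,0],[0,0,0,27,0,0,0],[0,0,0,27,0,0,0],[0,0,0,2,0,0,0],[0,0,0,0,0,0,0]]'; python3 -c "
from h import *
st()"
```

```text
time_s: 14.65
tool_pos: [0.3477, 0.2374, 0.2162]
tcp_rot: [-0.002, 1.0, -0.0, -0.0]
wrist_force: [1.1, 0.7, 0.1]
finger_gap: 0.0015
gripper_force: 0.0
14.65 [0.3477 0.2374 0.2162] gap 0.0014973858037885667 F [1.1 0.7 0.1]
[[-1.0, -0.004, -0.0], [-0.004, 1.0, -0.0], [0.0, -0.0, -1.0]] [ 0.44  0.2   2.03 -0.    0.92 -1.13]
```

```bash
python3 -m jog '[[0,0,0,0,0,30,0],[0,0,0,0,0,35,0],[0,0,0,0,0,35,0],[0,0,0,0,0,20,0],[0,0,0,0,0,0,0],[0,0,0,-5,0,0,0],[0,0,0,-10,0,0,0]]';  python3 -m jog '[[0,0,0,-8,0,0,0],[0,0,0,-8,0,0,0],[0,0,0,-12,0,0,0],[0,0,0,-16,0,0,0],[0,0,0,-18,0,0,0],[0,0,0,-18,0,0,0],[0,0,0,-18,0,0,0],[0,0,0,-16,0,0,0],[0,0,0,-12,0,0,0],[0,0,0,-8,0,0,0]]'; python3 -m jog '[[0,0,0,-6,0,0,0],[0,0,0,-4,0,0,0],[0,0,0,-4,0,0,0]]'
```

```text
time_s: 15.35
tool_pos: [0.3639, 0.2377, 0.0975]
tcp_rot: [-0.002, 1.0, 0.0, 0.001]
wrist_force: [-0.3, 0.0, 0.9]
finger_gap: 0.0003
gripper_force: 0.0
time_s: 16.35
tool_pos: [0.498, 0.2378, 0.0967]
tcp_rot: [-0.002, 1.0, 0.0, 0.0]
wrist_force: [-1.9, -1.2, 0.8]
finger_gap: 0.0002
gripper_force: 0.7
time_s: 16.65
tool_pos: [0.5108, 0.238, 0.0966]
tcp_rot: [-0.002, 1.0, -0.0, -0.0]
wrist_force: [-1.6, -1.0, -0.6]
finger_gap: 0.0007
gripper_force: 0.6
```

Contact is steady at about 1–2 N. I'll go on in small steps until the force shows the end stop.

```bash
python3 -m jog '[[0,0,0,-4,0,0,0],[0,0,0,-3,0,0,0],[0,0,0,-2,0,0,0],[0,0,0,0,0,0,0]]'; python3 -m jog '[[0,0,0,-2,0,0,0],[0,0,0,0,0,0,0]]'; python3 -m jog '[[0,0,0,-2,0,0,0],[0,0,0,0,0,0,0]]'
```

```text
time_s: 17.05
tool_pos: [0.5202, 0.2381, 0.0967]
tcp_rot: [-0.002, 1.0, 0.0, 0.0]
wrist_force: [0.3, -0.7, 0.4]
finger_gap: 0.0004
gripper_force: 0.0
time_s: 17.25
tool_pos: [0.5221, 0.2381, 0.0967]
tcp_rot: [-0.002, 1.0, 0.0, 0.0]
wrist_force: [-0.7, 0.5, -0.1]
finger_gap: 0.0005
gripper_force: 0.1
time_s: 17.45
tool_pos: [0.5241, 0.238, 0.0967]
tcp_rot: [-0.002, 1.0, 0.0, 0.0]
wrist_force: [0.1, -0.4, 0.0]
finger_gap: 0.0003
gripper_force: 0.1
```

```bash
python3 -m jog '[[0,0,0,-2,0,0,0],[0,0,0,0,0,0,0]]'|grep -E 'pos|wrist'; python3 -m jog '[[0,0,0,-2,0,0,0],[0,0,0,0,0,0,0]]'|grep -E 'pos|wrist'
```

```text
tool_pos: [0.5256, 0.238, 0.0966]
wrist_force: [-3.1, 0.6, 2.7]
tool_pos: [0.5258, 0.2379, 0.0965]
wrist_force: [-12.3, 2.0, 7.4]
```

End stop reached at x = 0.5256 with 12 N, so the drawer is shut. Next I'll back off, rise and go above the call button.

```bash
python3 -m jog '[[0,0,0,6,0,0,0],[0,0,0,24,0,0,0],[0,0,0,0,0,-35,0],[0,0,0,0,0,-35,0],[0,0,0,0,0,-35,0],[0,0,0,-10,-34,0,0],[0,0,0,-10,-35,0,0],[0,0,0,-10,-35,0,0],[0,0,0,0,-35,0,0],[0,0,0,0,-35,0,0]]'; python3 -m jog '[[0,0,0,0,-35,0,0],[0,0,0,0,0,0,0],[0,0,0,0,0,0,0]]'; python3 -c "
from h import *
c=capture('wrist');save(c,'w5.png');st()
np.save('w5.npy',c,allow_pickle=True);print(proj(c,[.525,.0285,.022]))"
```

```text
time_s: 18.85
tool_pos: [0.5288, 0.0626, 0.2017]
tcp_rot: [-0.002, 1.0, -0.0, 0.001]
wrist_force: [0.5, -0.2, 0.2]
finger_gap: 0.0005
gripper_force: 0.0
time_s: 19.15
tool_pos: [0.5288, 0.0285, 0.2017]
tcp_rot: [-0.001, 1.0, 0.0, 0.0]
wrist_force: [0.4, 0.7, 0.9]
finger_gap: 0.0004
gripper_force: 0.0
19.2 [0.5288 0.0292 0.2017] gap 0.0005992842813440774 F [ 0.6 -0.4 -0.1]
[[-1.0, -0.003, 0.001], [-0.003, 1.0, 0.0], [-0.001, 0.0, -1.0]] [-0.07  0.37  1.81  0.    0.96 -1.64]
[317.8 217.7]
```

View pics/w5.png

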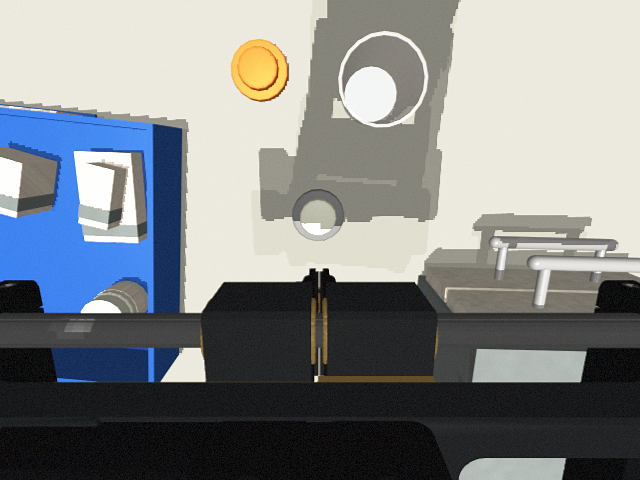

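The button is at (318,216.5), against (317.8,217.7) predicted. Drawer and handles look shut, with the top and lower handles about level. I'll press now.

```bash
python3 -m jog '[[0,0,0,3.5,0,35,0],[0,0,0,0,0,40,0],[0,0,0,0,0,40,0],[0,0,0,0,0,35,0],[0,0,0,0,0,20,0],[0,0,0,0,0,7,0],[0,0,0,0,0,4,0],[0,0,0,0,0,0,0]]'; python3 -m jog '[[0,0,0,0,0,3,0],[0,0,0,0,0,2,0],[0,0,0,0,0,0,0]]'
```

```text
time_s: 20.0
tool_pos: [0.5253, 0.0296, 0.0212]
tcp_rot: [-0.002, 1.0, 0.0, 0.0]
wrist_force: [-0.6, 0.4, 1.8]
finger_gap: 0.0005
gripper_force: 1.0
time_s: 20.3
tool_pos: [0.5257, 0.0292, 0.0163]
tcp_rot: [-0.002, 1.0, 0.0, 0.001]
wrist_force: [-0.2, 2.4, 3.7]
finger_gap: 0.0003
gripper_force: 2.4
```

```bash
python3 -m jog '[[0,0,0,0,0,1.5,0],[0,0,0,0,0,1,0],[0,0,0,0,0,0,0]]'; python3 -m jog '[[0,0,0,0,0,-5,0],[0,0,0,0,0,-20,0],[0,0,0,0,0,-40,0],[0,0,0,0,0,-40,0],[0,0,0,0,0,-40,0],[0,0,0,0,0,-30,0],[0,0,0,0,-40,0,0],[0,0,0,0,-40,0,0],[0,0,0,0,-40,0,0],[0,0,0,0,-40,0,0]]'; python3 -c "
from h import *
c=capture('top');i=c['img'][:,:,::-1]
cv2.imwrite('pics/crop3.png',cv2.resize(i[110:340,160:550],None,fx=2,fy=2,interpolation=cv2.INTER_CUBIC))"
```

```text
time_s: 20.6
tool_pos: [0.5259, 0.0291, 0.0158]
tcp_rot: [-0.002, 1.0, -0.0, 0.002]
wrist_force: [-7.1, 3.0, 33.9]
finger_gap: 0.0005
gripper_force: 17.0
time_s: 21.6
tool_pos: [0.5255, -0.1327, 0.1887]
tcp_rot: [-0.002, 1.0, -0.0, 0.001]
wrist_force: [0.8, 0.9, -0.2]
finger_gap: 0.0007
gripper_force: 0.0
```

View pics/crop3.png

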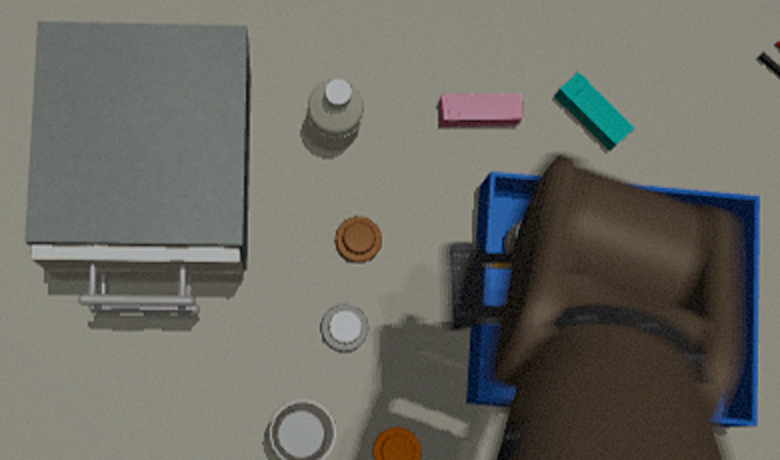

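The top drawer is shut (front at crop row ~253), the button is up at (345,327), and the beaker and bottle are in place. The button bottomed out at 34 N before release. I'll hand in.

```bash
python3 -m jog '[[0,0,0,0,0,0,0],[0,0,0,0,0,0,0],[0,0,0,0,0,0,0]]' | head -1; python3 -c "
from station import job
print(job.hand_in())"
```

```text
time_s: 21.95
the job is handed in; nothing more can be done
None
```

Handed in at about 22 s: the pack is lying flat in the shut top drawer, and the call button was pressed to the bottom and released; I don't have the judge's verdict.

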